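# Dock a model carrier behind its gravity catch

### The job

Take the dental model carrier by its upright post and slide it flat into the docking bay, so that its own front edge lifts the hinged catch, and push it gently on against the sprung stop until the catch drops behind the carrier's wide plate. Then let the carrier come back against the dropped catch and let go, leaving it lying flat and locked in the bay. Do not force it against the stop, keep the gripper off the bay and its catch, and leave everything else on the bench where it stands.

Things in the scene. Friction and masses are not known exactly. Their poses are not given: they have to be found in the camera images.
- carrier_grip (a point): Middle of the loose carrier's steel grip post (16 x 16 mm, upright), 32 mm above its underside; post top 54 mm up. x points from the post to the front edge, z up. Carrier 0.2-0.3 kg, mass centre 85 mm ahead of the post. Grey plate 10 mm thick: tail 36 mm wide from x -14 to 80 mm; wide plate 100 mm wide (y -50 to 50) from x 80 (square shoulders) to 150 mm (front edge).
- carrier_front (a point): Middle of the carrier's front edge, at its underside, 150 mm along x from the post; this edge goes in first. Same axes as carrier_grip. A white plaster dental arch, 58 mm wide, up to 35 mm above the underside, is fixed on the wide plate from 10 to 60 mm behind this edge.
- dock: Fixed metal docking bay. Origin: middle of its open mouth at bench height; x = push-in direction, z up. Floor 8 mm above the bench from x 0 inwards, short ramp before it from x -21 mm. Guide walls 104 mm apart, 24 mm high, x 0 to 118 mm, flared in front from x -28 mm (112 mm apart). Hold-down lips (|y| over 44 mm, x 73 to 113 mm) leave 14 mm above the floor. 168 mm wide overall, 165 mm long.
- dock_toe (a point): Point fixed to the bay, 45 mm inside its mouth, on the floor, 43 mm left of the middle: where the catch's toe nominally blocks. Catch and stop sit on one carriage clamped up to 9 mm farther in or out; this is not measured: feel for it. Catch arm 13 mm wide slopes from a pin 45 mm outward of the toe, 29 mm above the bench, down and inwards to the toe.
- dock_stop (a point): Point fixed to the bay on its middle line, 111 mm inside the mouth: nominal face of the sprung rubber stop (true place up to 9 mm off, same as the catch). It starts at 3 N, +1 N per mm. After about 6 mm (9 N) the catch drops behind the left shoulder; at 10 mm (13 N) it is on a hard end. Let back, the carrier rests on the catch about 2 mm farther out, post about 35 mm outside the mouth (nominal).
- catch (a joint): Hinge of the catch, rad: 0 hanging down on its rest, growing as it is lifted; about 0.15 while its toe rides on the carrier's plate. It falls by its own weight (80 g); lifting it takes under 2 N.
- jar: Bystander: screw-lid jar, 40 mm across, 55 mm tall, between carrier and bay; origin under its centre.
- cup: Bystander: white cup, 68 mm across, 80 mm tall; origin under its centre.
- bottle: Bystander: amber bottle, 56 mm across, 130 mm tall; origin under its centre.
- block: Bystander: plaster block 70 x 60 x 30 mm; origin under its centre.
- bur_stand: Bystander: round metal stand, 70 mm across, 26 mm tall; origin under its centre.
- spatula: Bystander: spatula lying on the bench, 190 mm long, along its x.
- brush: Bystander: brush lying on the bench, 170 mm long, along its x.

How it is judged:
By the outcome, as a careful person would: the job done as asked, in the order asked, and still so for the second after the job is handed in, with the robot touching nothing.
It also fails if it takes over 64 s, if anything falls off the work surface, if the arm or the gripper's body presses on something with over 40 N, if the wrist force passes 120 N, or if a joint passes its speed limit or range.

### The arm

A 7-joint arm with a two-finger parallel gripper is mounted at the origin on the work surface. World frame = base frame: x ahead of the robot, y to its left, z up, the work surface at z = 0. Lengths are in m, angles in rad, forces in N, time in s.
With the tool pointing down it reaches from about 0.4 to 0.875 m from the base axis. Payload 6.5 kg.
Tool frame: the origin (TCP) lies on the centre line of the jaws, within the pads' length; the fingertips stand 19 mm ahead of it and the grasp point (between the pads) is the TCP; z points along the fingers, y is the line along which they close (so a half turn about z gives the same grasp; the last joint's range is limited). The gripper opens to 88 mm and grips with 3 to 60 N. Pads are 18 mm wide; open, the fingers measure 123 mm over their backs; the gripper's body (75 mm by 187 mm) begins 45 mm behind the grasp point.
Start: joints at [1.105, 0.536, -0.004, 1.538, 0.003, 1.067, -0.071], TCP at [0.253, -0.599, 0.258] pointing down, gripper open.
Joint ranges: [-2.7, 2.7], [-0.37, 2.16], [-1.27, 1.26], [0.24, 2.4], [-1.31, 4.45], [0.19, 1.91], [-2.76, 2.76]. Speed limits (rad/s): [2.39, 2.39, 3.14, 3.14, 3.14, 3.14, 3.14].

### API

Orientations are given as a unit quaternion [w, x, y, z].
In Python, from plant import env gives the robot as it stands. The module is installed in compiled form; this text tells all that it offers.
- The arm moves only by the tool move_arm, never from a script. Its argument "increments" is a list of rows, each an object with "dp": the shift along the tool's x, y, z in mm, a list of three; "rot": the turn, a rotation vector about the tool's x, y, z in rad, a list of three; "grip": the closure in counts, from 0 (fully open) to 255 (shut). A call has 1 to 12 rows; each row is the pose to reach, as a shift and turn from the pose commanded when the call began, along the tool's axes at that moment; what a row does not reach only later rows make up. A row lasts 1/12 s, in which the tool goes at most 41.7 mm and 7.16 degrees, less where a joint would pass 70% of its speed; a pose out of reach is approached as far as the arm can. A call with a gripper value outside its range is refused whole. The fingers move at their own pace and stop on an object; "squeeze" is the grip in N (left out, the last holds). Time passes only in rows, so rows that repeat a pose let the fingers close. It gives the time, the measured TCP pose, the force, the opening and the grip force at its end, in the units of the state.
- env.read_state(): the state, without advancing time (a new reading comes with each control period).
- env.get_image(name): name is "scene" or "side" or "wrist"; returns a dict with "pixels" (480x640x3 uint8, blue, green, red), "range_z" (480x640 float32, m along the optical axis (not along the pixel's ray), 0 where there is no reading), "mtx" (3x3 intrinsics, pixels), "R" (3x3) and "t" (3): a world point X has camera coordinates R X + t; the wrist camera has in their place "hand_eye" (4x4, takes a point from camera to tool coordinates, whose origin is the TCP and whose axes are the flange's). Camera axes: x right, y down, z forward; pixel columns grow to the right and rows downward; lengths in m; the calibration is good to about 2 mm. A picture is of the moment at which its call begins: read the wrist's pose just before it.
- env.hand_in(): hands the job in; it is judged then, once.
The state is a dict: "t": time; "q": joint angles; "joint_velocities": joint speeds; "joint_efforts": joint torques, N m; "eef_pos": TCP position; "tcp_rot": TCP orientation; "force": force on the tool from outside, world axes, zero at the start; "wrist_torque": the same for the moment, N m; "opening": finger opening in m; "grip_force": force on a finger pad.
Only numpy, scipy, OpenCV 4.12 (cv2) and the standard library are available. Lean on these libraries where they do the work, as an engineer would, in place of code of your own. Each camera call takes 0.05 s, during which the arm holds its last target. There are 200 camera calls.

## Working session

There is one attempt and no reset: what is moved stays moved. The work goes in short steps, Python scripts to look and compute and a tool call to move; the robot and the scene stay as the last step left them, time stands still between calls to the robot, and variables do not carry over. Pictures are saved under pics/ and viewed, at most 10 in all, crops included, and the job is handed in when it is done.

Besides the shell and the picture viewer there is one more tool, called after "Call:" by a JSON object that holds its "api" and its "payload". move_arm: Moves the arm, as the interface text tells. Its arguments: {"type":"object","properties":{"increments":{"type":"array","items":{"type":"object","properties":{"dp":{"type":"array","items":{"type":"number"}},"rot":{"type":"array","items":{"type":"number"}},"grip":{"type":"number"}}}},"squeeze":{"type":"number"}},"required":["increments"]}

```bash
mkdir -p pics; cat > h.py <<'E'
import numpy as np, cv2
from plant import env
from scipy.spatial.transform import Rotation as Ro
def cloud(im):
    z=im["range_z"]; K=im["mtx"]; v,u=np.mgrid[0:480,0:640]
    P=np.dstack([(u-K[0,2])/K[0,0]*z,(v-K[1,2])/K[1,1]*z,z])
    return P
def world(im):
    P=cloud(im); 
    W=(P-im["t"])@im["R"]   # R^T (P-t)
    W[im["range_z"]==0]=np.nan
    return W
E
python3 - <<'E'
from h import *
s=env.read_state(); print(s)
for n in("scene","side"):
    im=env.get_image(n); cv2.imwrite(f"pics/{n}0.png",im["pixels"]); np.savez(f"pics/{n}0.npz",**im)
    print(n,im["mtx"].round(1).tolist(),(-im["R"].T@im["t"]).round(3))
E
```

```text
{'t': 0.0, 'q': array([ 1.10479096,  0.53716601, -0.00439775,  1.53885447,  0.00261883,
        1.06727908, -0.07116216]), 'joint_velocities': array([ 0.00046477, -0.00032306,  0.00063835, -0.00098754, -0.0001999 ,
        0.00105594,  0.00086731]), 'joint_efforts': array([-4.64870391e-04, -5.70993519e+01,  9.90712233e-01, -2.51603526e+01,
       -5.61973325e-02,  1.78486202e-02,  1.87913524e-04]), 'eef_pos': array([ 0.25274318, -0.59823088,  0.25684681]), 'tcp_rot': array([-8.14026708e-04,  9.80077240e-01,  1.98614901e-01, -2.47703487e-04]), 'force': array([-0.54098592, -0.4285709 ,  0.71709958]), 'wrist_torque': array([0.00288114, 0.00452748, 0.00787666]), 'grip_force': 0.0, 'opening': 0.08820770387608357}
scene [[551.4, 0.0, 324.6], [0.0, 551.4, 238.3], [0.0, 0.0, 1.0]] [ 1.116 -0.536  1.247]
side [[622.3, 0.0, 328.2], [0.0, 622.3, 239.5], [0.0, 0.0, 1.0]] [ 0.328 -0.801  1.17 ]
```

View pics/scene0.png

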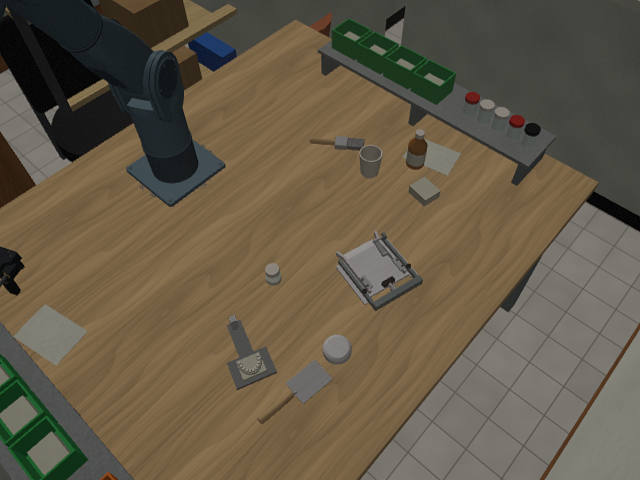

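View pics/side0.png

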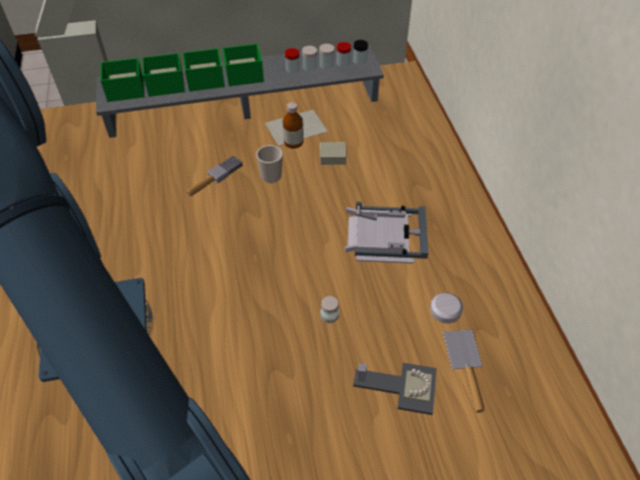

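The scene view shows the carrier's post at (234,322) and its wide plate at (252,367), with the bay at (380,270). Its mouth faces left towards the robot, with the stop side at (408,285). The jar is at (272,273), the bur stand at (337,349) and the spatula at (300,385). In the side view the bay's mouth is at (348,232) and its stop at (420,232).

```bash
cat > m.py <<'E'
from h import *
def load(n):
    d=np.load(f"pics/{n}0.npz"); return {k:d[k] for k in d}
for n,boxes in {"scene":dict(carrier=(222,310,282,392),dock=(330,228,425,312),jar=(260,258,286,288),stand=(320,333,353,365),spat=(255,358,333,425)),
                "side":dict(carrier=(350,358,440,416),dock=(340,198,434,268),jar=(315,290,345,325),stand=(428,290,465,325),spat=(443,328,486,414))}.items():
    im=load(n); W=world(im)
    g=W[(abs(W[...,2])<.02)&(abs(W[...,0]-.5)<.3)]; print(n,"bench z med",np.nanmedian(g[:,2]).round(4))
    for k,(a,b,c,d) in boxes.items():
        w=W[b:d,a:c].reshape(-1,3); px=im["pixels"][b:d,a:c].reshape(-1,3).astype(int)
        if k=="carrier":
            sat=px.max(1)-px.min(1)
            m=(w[:,2]>.006)&(w[:,2]<.014); p=w[m]
            top=w[w[:,2]>.045]; print(" post",top.mean(0).round(4),len(top), top.max(0).round(4))
            ok=(w[:,2]>.005); r=cv2.minAreaRect(w[ok][:,:2].astype(np.float32)*1000); print(" rect",r)
            # tail axis
            far=np.linalg.norm(p[:,:2]-top.mean(0)[:2],axis=1); t=p[(far<.075)]; wd=p[far>.09]
            print(" tail",t.mean(0).round(4),"wide",wd.mean(0).round(4)); rr=cv2.minAreaRect(w[ok&(np.linalg.norm(w[:,:2]-top.mean(0)[:2],axis=1)>.095)][:,:2].astype(np.float32)*1000); print(" widerect",rr)
        elif k=="dock":
            for lo,hi in((.004,.012),(.016,.06)):
                q=w[(w[:,2]>lo)&(w[:,2]<hi)]; r=cv2.minAreaRect(q[:,:2].astype(np.float32)*1000); print(" dock",lo,r,cv2.boxPoints(r).round(0).tolist(),q[:,2].max())
        else:
            q=w[w[:,2]>(.0025 if k=="spat" else .012)]
            print("",k,cv2.minAreaRect(q[:,:2].astype(np.float32)*1000),q[:,2].max().round(3))
E
python3 m.py
```

```text
scene bench z med 0.0002
 post [ 0.534  -0.2466  0.0529] 49 [ 0.5436 -0.2362  0.057 ]
 rect ((600.2236328125, -255.26113891601562), (145.0957489013672, 208.5126953125), 44.86107635498047)
 tail [ 0.5647 -0.2592  0.01  ] wide [ 0.6461 -0.2941  0.0099]
 widerect ((616.5175170898438, -267.6361999511719), (139.4553680419922, 167.98220825195312), 44.861080169677734)
 dock 0.004 ((686.62744140625, 127.88662719726562), (258.15155029296875, 260.4666748046875), 41.65256881713867) [[504.0, 139.0], [677.0, -55.0], [870.0, 116.0], [697.0, 311.0]] 0.011993718979823698
 dock 0.016 ((687.9899291992188, 116.67385864257812), (152.60391235351562, 200.72586059570312), 74.25641632080078) [[571.0, 70.0], [764.0, 16.0], [805.0, 163.0], [612.0, 217.0]] 0.04318731423388024
 jar ((504.70489501953125, -84.21123504638672), (38.89898681640625, 39.884525299072266), 22.664451599121094) 0.061
 stand ((760.9473876953125, -122.91950988769531), (67.19252014160156, 69.14393615722656), 42.322139739990234) 0.033
 spat ((748.6021118164062, -263.33538818359375), (182.708251953125, 157.71041870117188), 42.290557861328125) 
[... 399 characters left out ...]
 124.94882202148438), (222.69921875, 242.02354431152344), 77.66930389404297) [[559.0, 42.0], [795.0, -10.0], [843.0, 208.0], [606.0, 260.0]] 0.011991095436303771
 dock 0.016 ((690.2504272460938, 119.12556457519531), (158.07012939453125, 195.61862182617188), 74.79629516601562) [[575.0, 69.0], [764.0, 17.0], [805.0, 170.0], [617.0, 221.0]] 0.04273668536894398
 jar ((503.82061767578125, -83.41156005859375), (38.08285903930664, 38.08122634887695), 29.541067123413086) 0.062
 stand ((759.6575927734375, -122.12985229492188), (68.52689361572266, 68.4955825805664), 73.11207580566406) 0.032
 spat ((751.3211059570312, -266.9219970703125), (206.92056274414062, 91.4355239868164), 70.66425323486328) 0.024
```

Call:
{"api": "move_arm", "payload": {"increments": [{"dp":[396,-216,0],"rot":[0,0,-0.77],"grip":0},{"dp":[396,-216,0],"rot":[0,0,-0.77],"grip":0},{"dp":[396,-216,0],"rot":[0,0,-0.77],"grip":0},{"dp":[396,-216,0],"rot":[0,0,-0.77],"grip":0},{"dp":[396,-216,0],"rot":[0,0,-0.77],"grip":0},{"dp":[396,-216,0],"rot":[0,0,-0.77],"grip":0},{"dp":[396,-216,0],"rot":[0,0,-0.77],"grip":0},{"dp":[396,-216,0],"rot":[0,0,-0.77],"grip":0},{"dp":[396,-216,0],"rot":[0,0,-0.77],"grip":0},{"dp":[396,-216,0],"rot":[0,0,-0.77],"grip":0},{"dp":[396,-216,0],"rot":[0,0,-0.77],"grip":0},{"dp":[396,-216,0],"rot":[0,0,-0.77],"grip":0}]}}

```text
t: 1.1
eef_pos: [0.5384, -0.2369, 0.2577]
tcp_rot: [-0.001, 0.831, 0.557, 0.003]
force: [0.4, 0.4, 0.7]
opening: 0.0883
grip_force: 0.0
```

```bash
cat >> h.py <<'E'
def wristcloud(tag):
    s=env.read_state(); im=env.get_image("wrist"); cv2.imwrite(f"pics/{tag}.png",im["pixels"])
    q=s["tcp_rot"]; R=Ro.from_quat([q[1],q[2],q[3],q[0]]).as_matrix()
    H=im["hand_eye"]; P=cloud(im); W=(P@H[:3,:3].T+H[:3,3])@R.T+s["eef_pos"]; W[im["range_z"]==0]=np.nan
    np.savez(f"pics/{tag}.npz",W=W,pix=im["pixels"],H=H,K=im["mtx"],R=R,p=s["eef_pos"])
    return s,im,W,R
E
python3 - <<'E'
from h import *
s,im,W,R=wristcloud("w1"); print(s["t"],s["eef_pos"].round(4),R.round(3).tolist(),s["q"].round(3),im["hand_eye"].round(3).tolist())
E
```

```text
1.1 [ 0.5384 -0.2369  0.2577] [[0.38, 0.925, 0.003], [0.925, -0.38, 0.005], [0.005, 0.001, -1.0]] [ 0.568  0.45  -0.303  1.695  0.147  1.019 -0.174] [[-0.001, -0.948, -0.318, 0.082], [1.0, -0.0, -0.001, 0.001], [0.001, -0.318, 0.948, -0.127], [0.0, 0.0, 0.0, 1.0]]
```

View pics/w1.png

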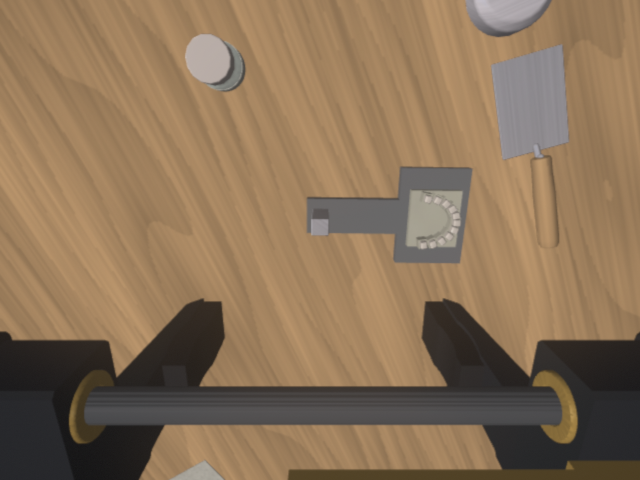

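```bash
cat > fit.py <<'E'
from h import *
import sys
d=np.load(f"pics/{sys.argv[1]}.npz"); W=d["W"]; p0=np.array(eval(sys.argv[2])) ; z0=float(sys.argv[3]) if len(sys.argv)>3 else 0
near=np.linalg.norm(W[...,:2]-p0,axis=2)
top=W[(near<.03)&(W[...,2]>.045+z0)]; c=(top[:,:2].max(0)+top[:,:2].min(0))/2; print("post",top.mean(0).round(4),cv2.minAreaRect(top[:,:2].astype(np.float32)*1000),len(top))
c=top.mean(0)[:2]
m=((near<.2)&(W[...,2]>.006+z0)&(W[...,2]<.014+z0)).astype(np.uint8)
m=cv2.morphologyEx(m,cv2.MORPH_OPEN,np.ones((3,3)))
n,l,st,_=cv2.connectedComponentsWithStats(m); i=1+st[1:,4].argmax(); q=W[l==i]; print("plate z",np.median(q[:,2]).round(4))
a=np.radians(float(sys.argv[4]) if len(sys.argv)>4 else -23)
for _ in range(3):
    e=np.array([np.cos(a),np.sin(a)]); f=np.array([-e[1],e[0]]); x=(q[:,:2]-c)@e*1000; y=(q[:,:2]-c)@f*1000
    # tail centreline and wide plate centreline by bins
    X=[];Y=[]
    for lo in list(range(12,75,3))+list(range(84,148,3)):
        s=y[(x>=lo)&(x<lo+3)]
        if len(s)>8: X.append(lo+1.5);Y.append((s.max()+s.min())/2)
    k=np.polyfit(X,Y,1); a+=np.arctan(k[0])
print("yaw",np.degrees(a).round(2),"offset y at post",k[1].round(2),"front x",x.max().round(1),"tail x",x.min().round(1),"res",np.std(np.array(Y)-np.polyval(k,X)).round(2), "width",np.ptp(y[x>85]).round(1))
E
python3 fit.py w1 "[.5335,-.2455]"
```

```text
post [ 0.5445 -0.2265  0.2745] ((541.2113037109375, -235.68728637695312), (36.206687927246094, 26.46369171142578), 69.67288970947266) 1639
plate z 0.0097
yaw -23.17 offset y at post -20.56 front x 146.2 tail x -18.2 res 0.21 width 100.7
```

The wrist view shows the carrier whole: its post at (319,222) and front edge at about (465,215), with the jar at (212,62) and the fingers at the bottom. The post fit took in the fingers, so I'll cap the height and refit.

```bash
sed -i 's/(W\[...,2\]>.045+z0)\]/(W[...,2]>.045+z0)\&(W[...,2]<.062+z0)]/' fit.py; python3 fit.py w1 "[.5335,-.2455]"
```

```text
post [ 0.5329 -0.2428  0.0532] ((532.8599853515625, -243.458984375), (15.490104675292969, 15.692310333251953), 67.57482147216797) 320
plate z 0.0097
yaw -23.18 offset y at post -1.01 front x 150.4 tail x -14.0 res 0.2 width 100.7
```

Call:
{"api": "move_arm", "payload": {"increments": [{"dp":[338,5,0]},{"dp":[338,5,0]},{"dp":[338,5,0]},{"dp":[338,5,0]},{"dp":[338,5,0]},{"dp":[338,5,0]},{"dp":[338,5,0]},{"dp":[338,5,0]},{"dp":[338,5,0]},{"dp":[338,5,0]},{"dp":[338,5,0]},{"dp":[338,5,0]}]}}

```text
schema error: expected keys dp, rot, grip
```

```bash
python3 - <<'E'
from h import *
s,im,W,R=wristcloud("w2"); print(s["t"],s["eef_pos"].round(4),R.round(3).tolist())
print(np.abs(s["joint_velocities"]).max())
E
```

```text
1.15 [ 0.536  -0.2409  0.2574] [[0.383, 0.924, 0.001], [0.924, -0.383, 0.002], [0.002, -0.0, -1.0]]
0.07497637071698678
```

View pics/w2.png

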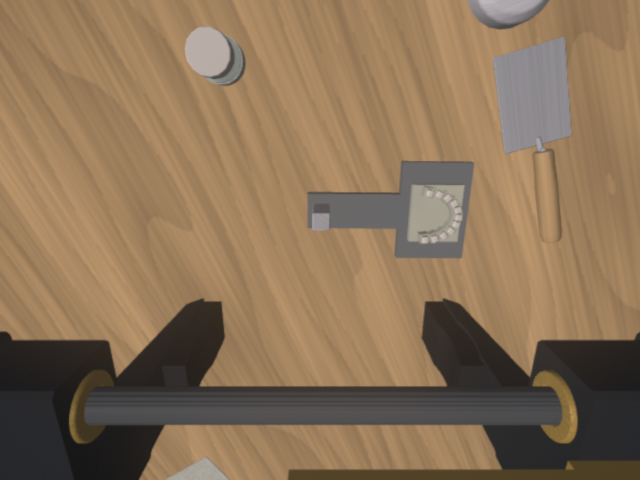

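The call was refused because rot and grip are required in every row. The picture is the same carrier view, with the arm still settling towards its target.

Call:
{"api": "move_arm", "payload": {"increments": [{"dp":[338,5,0],"rot":[0,0,0],"grip":0},{"dp":[338,5,0],"rot":[0,0,0],"grip":0},{"dp":[338,5,0],"rot":[0,0,0],"grip":0},{"dp":[338,5,0],"rot":[0,0,0],"grip":0},{"dp":[338,5,0],"rot":[0,0,0],"grip":0},{"dp":[338,5,0],"rot":[0,0,0],"grip":0},{"dp":[338,5,0],"rot":[0,0,0],"grip":0},{"dp":[338,5,0],"rot":[0,0,0],"grip":0},{"dp":[338,5,0],"rot":[0,0,0],"grip":0},{"dp":[338,5,0],"rot":[0,0,0],"grip":0},{"dp":[338,5,0],"rot":[0,0,0],"grip":0},{"dp":[338,5,0],"rot":[0,0,0],"grip":0}]}}

```text
t: 2.2
eef_pos: [0.67, 0.0598, 0.2574]
tcp_rot: [0.001, 0.835, 0.55, -0.001]
force: [-0.2, -0.1, -0.3]
opening: 0.0882
grip_force: 0.0
```

```bash
python3 - <<'E'
from h import *
s,im,W,R=wristcloud("w3"); print(s["t"],s["eef_pos"].round(4),R.round(3).tolist())
print(np.abs(s["joint_velocities"]).max())
E
```

```text
2.2 [0.67   0.0598 0.2574] [[0.394, 0.919, -0.001], [0.919, -0.394, -0.002], [-0.002, 0.0, -1.0]]
0.00739332493299844
```

View pics/w3.png

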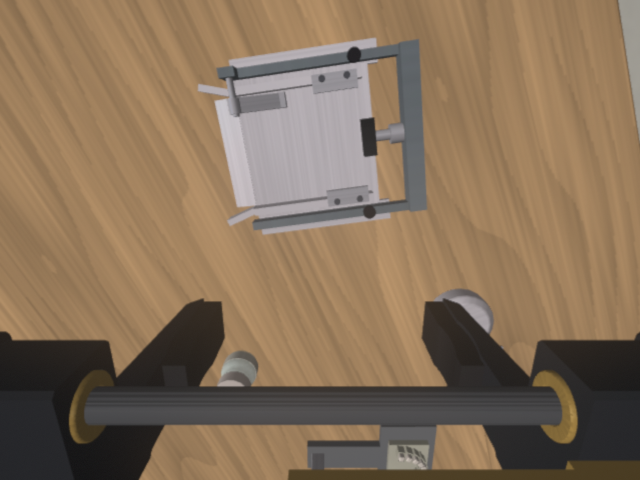

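The wrist view shows the bay. Its mouth and ramp are at the left, about (228,155), the black stop face is at (362,137) and the cross-bar is at (412,125). The catch pivot is at (232,85), with its arm running to the toe at about (286,101).

```bash
cat > dk.py <<'E'
from h import *
d=np.load("pics/w3.npz"); W=d["W"]; R=d["R"]
V=np.zeros((480,640),bool); V[30:245,190:440]=1
V&=np.isfinite(W[...,2])
# yaw from straight edges: boundary of base plate + walls -> minAreaRect on raised points >22mm (walls), and line fits
p=W[V]; h=np.histogram(p[:,2]*1000,bins=np.arange(-2,50,2)); print(list(zip(h[1].astype(int).tolist(),h[0].tolist())))
# pixel-space rail edges: fit top rail & lower rail heights>25mm
def line(box,zlo,zhi):
    a,b,c,e=box; w=W[b:e,a:c].reshape(-1,3); w=w[(w[:,2]>zlo)&(w[:,2]<zhi)]
    vx,vy,x0,y0=cv2.fitLine(w[:,:2].astype(np.float32),cv2.DIST_HUBER,0,1e-5,1e-5).ravel(); 
    if vx<0:vx,vy=-vx,-vy
    print(box,"yaw",np.degrees(np.arctan2(vy,vx)).round(2),"pt",x0.round(4),y0.round(4),"z",np.median(w[:,2]).round(4),len(w)); return 
line((245,40,395,78),.022,.06); line((265,195,405,232),.022,.06); line((396,36,430,215),.02,.06)
a=np.radians(-16); e=np.array([np.cos(a),np.sin(a)]); f=np.array([-e[1],e[0]]); o=np.array([.69,.12])
x=(p[:,:2]-o)@e*1000; y=(p[:,:2]-o)@f*1000; H=np.zeros((460,500,3),np.uint8)
z=np.clip(p[:,2]*1000*5,0,255)
pix=d["pix"][V]
for u,v,zz in zip(x,y,z):
    cv2.circle(H,(int(250+u*2),int(230-v*2)),1,cv2.applyColorMap(np.uint8([[zz]]),cv2.COLORMAP_JET)[0,0].tolist(),-1)
for i in range(-100,101,20):
    cv2.line(H,(250+2*i,0),(250+2*i,459),(90,90,90),1); cv2.line(H,(0,230-2*i),(499,230-2*i),(90,90,90),1)
cv2.imwrite("pics/top.png",H)
E
python3 dk.py
```

```text
[(-2, 14139), (0, 7787), (2, 782), (4, 2482), (6, 9982), (8, 4727), (10, 239), (12, 247), (14, 231), (16, 292), (18, 467), (20, 2237), (22, 2640), (24, 1357), (26, 1487), (28, 2456), (30, 1156), (32, 157), (34, 56), (36, 126), (38, 49), (40, 0), (42, 0), (44, 0), (46, 0)]
(245, 40, 395, 78) yaw -16.63 pt 0.7154 0.181 z 0.0238 1013
(265, 195, 405, 232) yaw -19.74 pt 0.6651 0.0642 z 0.024 1336
(396, 36, 430, 215) yaw 73.7 pt 0.7739 0.0978 z 0.0294 3645
```

View pics/top.png

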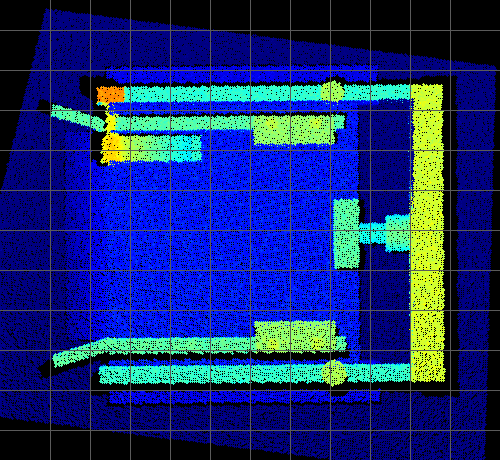

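The height map shows the bay's top view clearly. The straight walls start at column 107 (the mouth), the inner wall faces are at rows 130 and 338, the toe ends at column 201, and the stop face is at column 333. That puts the carriage about 2 mm farther in than nominal.

```bash
cat >> dk.py <<'E'
print("----")
z=p[:,2]*1000
for it in range(3):
    e=np.array([np.cos(a),np.sin(a)]); f=np.array([-e[1],e[0]]); x=(p[:,:2]-o)@e*1000; y=(p[:,:2]-o)@f*1000
    res=[]
    for lo,hi in((46,60),(-63,-48)):
        X=[];I=[]
        for b in range(-62,0,2):
            s=y[(x>b)&(x<b+2)&(y>lo)&(y<hi)&(z>19)&(z<29)]
            if len(s)>5: X.append(b+1); I.append(np.median(s))
        res.append(np.polyfit(X,I,1))
    a+=np.arctan((res[0][0]+res[1][0])/2)
    print("yaw",np.degrees(a).round(2),"wall mids",np.array(res).round(3).tolist())
yc=(res[0][1]+res[1][1])/2
s=(abs(y-yc)<70); 
base=x[(z>5.5)&(z<10.5)&(abs(abs(y-yc)-75)<6)]; xm=np.percentile(base,1); print("base front",xm.round(1), "base y",np.percentile(y[(z>5.5)&(z<10.5)&(x>-40)&(x<30)],[.3,99.7]).round(1),"yc",yc.round(2))
w=x[(z>19)&(z<29)&(abs(abs(y-yc)-56)<6)]; print("flare front",x[(z>15)&(z<30)&(abs(abs(y-yc)-60)<8)].min().round(1),"wall back",x[(z>19)&(z<29)&(abs(abs(y-yc)-54)<2)].max().round(1))
st=x[(z>12)&(z<45)&(abs(y-yc)<8)]; print("stop face",np.percentile(st,1).round(1))
t=(z>12)&(z<45)&(abs(y-yc-43)<4)&(x<0); print("toe end",np.percentile(x[t],99).round(1),"toe y",np.percentile(y[(z>12)&(z<45)&(y-yc<49)&(y-yc>30)&(x<-40)&(x>-55)],[2,98])-yc)
xm=np.median([xm]); O=o+e*xm/1000+f*yc/1000; print("dock origin",O.round(4),"yaw",np.degrees(a))
for off in(-33,-170):
    print(off,(O+e*off/1000).round(4))
E
python3 dk.py | sed -n '/----/,$p'
```

```text
----
yaw -15.11 wall mids [[0.02, 53.169], [0.011, -57.111]]
yaw -14.93 wall mids [[0.012, 53.199], [-0.006, -57.195]]
yaw -14.82 wall mids [[0.013, 53.266], [-0.009, -57.174]]
base front -68.8 base y [-85.3  81.1] yc -1.95
flare front -99.6 wall back 97.2
stop face 42.4
toe end -23.2 toe y [36.737807   48.80803291]
dock origin [0.623  0.1358] yaw -14.81926268465386
-33 [0.5911 0.1443]
-170 [0.4587 0.1796]
```

Call:
{"api": "move_arm", "payload": {"increments": [{"dp":[-333,-7,0],"rot":[0,0,0],"grip":0},{"dp":[-333,-7,0],"rot":[0,0,0],"grip":0},{"dp":[-333,-7,0],"rot":[0,0,0],"grip":0},{"dp":[-333,-7,0],"rot":[0,0,0],"grip":0},{"dp":[-333,-7,0],"rot":[0,0,0],"grip":0},{"dp":[-333,-7,0],"rot":[0,0,0],"grip":0},{"dp":[-333,-7,0],"rot":[0,0,0],"grip":0},{"dp":[-333,-7,40],"rot":[0,0,0],"grip":0},{"dp":[-333,-7,80],"rot":[0,0,0],"grip":0},{"dp":[-333,-7,120],"rot":[0,0,0],"grip":0},{"dp":[-333,-7,130],"rot":[0,0,0],"grip":0},{"dp":[-333,-7,130],"rot":[0,0,0],"grip":0}]}}

```text
t: 3.25
eef_pos: [0.5291, -0.2415, 0.1234]
tcp_rot: [-0.003, 0.835, 0.551, -0.003]
force: [-0.4, 0.4, 0.9]
opening: 0.0881
grip_force: 0.0
```

Call:
{"api": "move_arm", "payload": {"increments": [{"dp":[0,0,0],"rot":[0,0,0],"grip":0},{"dp":[0,0,0],"rot":[0,0,0],"grip":0}]}}

```text
t: 3.42
eef_pos: [0.5346, -0.2412, 0.1295]
tcp_rot: [0.001, 0.834, 0.552, 0.001]
force: [0.4, -0.2, 0.6]
opening: 0.0882
grip_force: 0.0
```

```bash
python3 - <<'E'
from h import *
s,im,W,R=wristcloud("w4"); print(s["t"],s["eef_pos"].round(4),R.round(3).tolist(),s["force"])
E
python3 fit.py w4 "[.5335,-.2445]"
```

```text
3.4167 [ 0.5346 -0.2412  0.1295] [[0.391, 0.92, 0.002], [0.92, -0.391, -0.001], [-0.0, 0.003, -1.0]] [ 0.41205817 -0.19060581  0.60045721]
post [ 0.5332 -0.2427  0.053 ] ((532.6920166015625, -243.7781219482422), (16.61890983581543, 16.01605987548828), 67.02908325195312) 819
plate z 0.0097
yaw -22.79 offset y at post -0.9 front x 150.5 tail x -14.1 res 1.77 width 100.5
```

Call:
{"api": "move_arm", "payload": {"increments": [{"dp":[-3,-1,30],"rot":[0,0,0],"grip":0},{"dp":[-3,-1,60],"rot":[0,0,0],"grip":0},{"dp":[-3,-1,85],"rot":[0,0,0],"grip":0},{"dp":[-3,-1,96],"rot":[0,0,0],"grip":0},{"dp":[-3,-1,96],"rot":[0,0,0],"grip":0},{"dp":[-3,-1,96],"rot":[0,0,0],"grip":0}]}}

```text
t: 3.97
eef_pos: [0.5328, -0.2429, 0.0331]
tcp_rot: [0.001, 0.834, 0.552, 0.0]
force: [-0.3, 0.3, 0.8]
opening: 0.0881
grip_force: 0.0
```

Call:
{"api": "move_arm", "payload": {"increments": [{"dp":[0,0,0],"rot":[0,0,0],"grip":150},{"dp":[0,0,0],"rot":[0,0,0],"grip":190},{"dp":[0,0,0],"rot":[0,0,0],"grip":230},{"dp":[0,0,0],"rot":[0,0,0],"grip":255},{"dp":[0,0,0],"rot":[0,0,0],"grip":255},{"dp":[0,0,0],"rot":[0,0,0],"grip":255},{"dp":[0,0,0],"rot":[0,0,0],"grip":255},{"dp":[0,0,0],"rot":[0,0,0],"grip":255},{"dp":[0,0,0],"rot":[0,0,0],"grip":255},{"dp":[0,0,0],"rot":[0,0,0],"grip":255}], "squeeze": 40}}

```text
t: 4.8
eef_pos: [0.5317, -0.2426, 0.0316]
tcp_rot: [-0.0, 0.834, 0.552, -0.0]
force: [0.4, -0.6, 0.1]
opening: 0.0238
grip_force: 0.0
```

Call:
{"api": "move_arm", "payload": {"increments": [{"dp":[0,0,0],"rot":[0,0,0],"grip":255},{"dp":[0,0,0],"rot":[0,0,0],"grip":255},{"dp":[0,0,0],"rot":[0,0,0],"grip":255},{"dp":[0,0,0],"rot":[0,0,0],"grip":255},{"dp":[0,0,0],"rot":[0,0,0],"grip":255},{"dp":[0,0,0],"rot":[0,0,0],"grip":255}]}}

```text
t: 5.3
eef_pos: [0.5318, -0.2426, 0.0317]
tcp_rot: [0.0, 0.834, 0.552, 0.0]
force: [0.5, -0.4, -1.3]
opening: 0.0154
grip_force: 40.0
```

Call:
{"api": "move_arm", "payload": {"increments": [{"dp":[0,0,-10],"rot":[0,0,0],"grip":255},{"dp":[0,0,-25],"rot":[0,0,0],"grip":255},{"dp":[0,0,-45],"rot":[0,0,0],"grip":255},{"dp":[0,0,-65],"rot":[0,0,0],"grip":255},{"dp":[0,0,-85],"rot":[0,0,0],"grip":255},{"dp":[0,0,-95],"rot":[0,0,0],"grip":255},{"dp":[0,0,-100],"rot":[0,0,0],"grip":255},{"dp":[0,0,-100],"rot":[0,0,0],"grip":255},{"dp":[0,0,-100],"rot":[0,0,0],"grip":255},{"dp":[0,0,-100],"rot":[0,0,0],"grip":255}]}}

```text
t: 6.13
eef_pos: [0.5308, -0.2423, 0.1305]
tcp_rot: [-0.001, 0.834, 0.552, -0.001]
force: [0.1, 0.2, -2.7]
opening: 0.0159
grip_force: 39.9
```

```bash
python3 - <<'E'
from h import *
s,im,W,R=wristcloud("w5"); print(s["t"],s["eef_pos"].round(4),R.round(4).tolist(),s["force"],s["wrist_torque"])
# plate in tool frame
d=np.load("pics/w5.npz"); T=(d["W"]-s["eef_pos"])@R*1000
m=(T[...,2]>12)&(T[...,2]<32)&(abs(T[...,0])<48)&(T[...,1]>14)&(T[...,1]<155)
arch=(T[...,0].__abs__()<32)&(T[...,1]>82); q=T[m&~arch]
c,r,_,_=np.linalg.lstsq(np.c_[q[:,:2],np.ones(len(q))],q[:,2],rcond=None); print("plane z = ax+by+c",c,len(q),"pitch deg",np.degrees(np.arctan(c[1])))
X=[];Y=[]
for lo in list(range(30,75,3))+list(range(84,148,3)):
    s_=T[(abs(T[...,0])<60)&(T[...,2]>12)&(T[...,2]<33)&(T[...,1]>=lo)&(T[...,1]<lo+3)][:,0]
    if len(s_)>8: X.append(lo+1.5);Y.append((s_.max()+s_.min())/2)
k=np.polyfit(X,Y,1); print("lateral x at post",k[1],"yaw rel",np.degrees(k[0]), np.std(np.array(Y)-np.polyval(k,X)), "front",T[m][:,1].max())
E
```

```text
6.1333 [ 0.5308 -0.2423  0.1305] [[0.3902, 0.9207, -0.0021], [0.9207, -0.3902, 0.0008], [-0.0001, -0.0023, -1.0]] [ 0.05866893  0.23318977 -2.68754896] [ 0.00490618  0.15476507 -0.02163804]
plane z = ax+by+c [ 2.70992906e-02 -1.05565889e-02  2.30793645e+01] 15221 pitch deg -0.6048255214351216
lateral x at post -9.33837462715634 yaw rel 12.031860381605462 4.8334518179929296 front 134.4181421897076
```

View pics/w5.png

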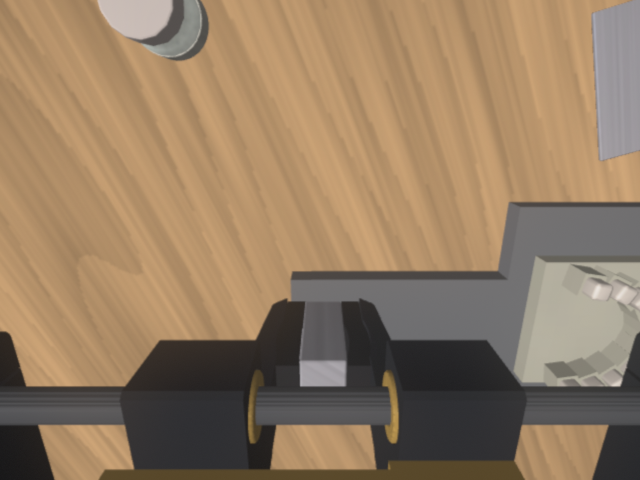

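The picture shows the carrier held and level, with the post between the fingers at (323,340). The tail's edge is at row 273 and the wide plate's edge at row 204. The plate is partly hidden, so I'll fit its visible edge and use the bench as the level reference.

```bash
cat > held.py <<'E'
from h import *
import sys
d=np.load(f"pics/{sys.argv[1]}.npz"); R=d["R"]; T=(d["W"]-d["p"])@R*1000; Wz=d["W"][...,2]
def pl(q): 
    for _ in range(3):
        c=np.linalg.lstsq(np.c_[q[:,:2],np.ones(len(q))],q[:,2],rcond=None)[0]; r=q[:,2]-np.c_[q[:,:2],np.ones(len(q))]@c; q=q[abs(r)<2.5*np.std(r)]
    return c
b=T[(abs(Wz)<.004)&(abs(T[...,1])<200)]; cb=pl(b)
core=cv2.erode(((T[...,2]>15)&(T[...,2]<32)&(T[...,0]>0)&(T[...,0]<52)).astype(np.uint8),np.ones((9,9)))>0
m=core&(T[...,1]>20)&(T[...,1]<150)&~((T[...,1]>80)&(T[...,0]<32)); cp=pl(T[m])
print("bench",cb.round(4),"plate",cp.round(4),"rel pitch(front down +) deg",np.degrees(cp[1]-cb[1]).round(2),"roll",np.degrees(cp[0]-cb[0]).round(2))
X=[];Y=[]
for lo in list(range(15,76,3))+list(range(84,120,3)):
    s=T[(T[...,2]>15)&(T[...,2]<30)&(abs(T[...,0])<60)&(T[...,1]>=lo)&(T[...,1]<lo+3)][:,0]
    if len(s)>8: X.append(lo+1.5);Y.append(s.max()-(18 if lo<80 else 50))
k=np.polyfit(X,Y,1); print("lat at post",k[1].round(2),"yaw rel",np.degrees(k[0]).round(2),"sd",np.std(np.array(Y)-np.polyval(k,X)).round(2)); print(np.array(Y).round(1))
E
python3 held.py w5
```

```text
bench [ 4.000000e-04 -1.900000e-03  1.307921e+02] plate [1.50000e-03 2.70000e-03 2.20489e+01] rel pitch(front down +) deg 0.26 roll 0.06
lat at post -0.27 yaw rel -0.31 sd 0.11
[-0.5 -0.6 -0.2 -0.3 -0.4 -0.4 -0.4 -0.5 -0.5 -0.6 -0.4 -0.5 -0.6 -0.5
 -0.6 -0.3 -0.6 -0.9 -0.5 -0.6 -0.7 -0.9 -0.8 -0.8 -0.9 -0.9 -0.8 -0.8
 -0.8 -0.8 -0.8 -0.9 -0.9]
```

Call:
{"api": "move_arm", "payload": {"increments": [{"dp":[15,-10,0],"rot":[0,0,0],"grip":255},{"dp":[42,-30,0],"rot":[0,0,-0.01],"grip":255},{"dp":[73,-52,0],"rot":[0,0,-0.03],"grip":255},{"dp":[104,-75,0],"rot":[0,0,-0.04],"grip":255},{"dp":[135,-97,0],"rot":[0,0,-0.05],"grip":255},{"dp":[166,-120,0],"rot":[0,0,-0.07],"grip":255},{"dp":[197,-142,0],"rot":[0,0,-0.08],"grip":255},{"dp":[228,-165,0],"rot":[0,0,-0.09],"grip":255},{"dp":[259,-187,0],"rot":[0,0,-0.11],"grip":255},{"dp":[290,-210,0],"rot":[0,0,-0.12],"grip":255},{"dp":[320,-232,0],"rot":[0,0,-0.135],"grip":255},{"dp":[340,-246,0],"rot":[0,0,-0.146],"grip":255}]}}

```text
t: 7.18
eef_pos: [0.4362, 0.1704, 0.1313]
tcp_rot: [-0.001, 0.79, 0.613, 0.0]
force: [0.2, -0.4, -1.5]
opening: 0.0156
grip_force: 40.0
```

Call:
{"api": "move_arm", "payload": {"increments": [{"dp":[8,-4,0],"rot":[0,0,0],"grip":255},{"dp":[12,-6,0],"rot":[0,0,0],"grip":255},{"dp":[12,-6,0],"rot":[0,0,0],"grip":255},{"dp":[12,-6,0],"rot":[0,0,0],"grip":255},{"dp":[12,-6,0],"rot":[0,0,0],"grip":255},{"dp":[12,-6,0],"rot":[0,0,0],"grip":255}]}}

```text
t: 7.68
eef_pos: [0.4355, 0.1779, 0.1315]
tcp_rot: [0.0, 0.792, 0.61, -0.0]
force: [0.2, 0.0, -1.9]
opening: 0.0158
grip_force: 40.0
```

```bash
cat > pose.py <<'E'
from h import *
a=np.radians(-14.9); O=np.array([.6214,.1362]); e=np.array([np.cos(a),np.sin(a)]); f=np.array([-e[1],e[0]])
s=env.read_state(); q=s["tcp_rot"]; R=Ro.from_quat([q[1],q[2],q[3],q[0]]).as_matrix(); d=s["eef_pos"][:2]-O
print("t",round(s["t"],2),"dock xy mm",(d@e*1000).round(1),(d@f*1000).round(1),"z",(s["eef_pos"][2]*1000).round(1),"tool y yaw",np.degrees(np.arctan2(R[1,1],R[0,1])).round(2),"toolz",R[:,2].round(4),"force dock",(s["force"][:2]@e).round(1),(s["force"][:2]@f).round(1),s["force"][2].round(1),"tau",s["wrist_torque"].round(2),"open",round(s["opening"]*1000,1),"jv",np.abs(s["joint_velocities"]).max().round(3))
E
python3 pose.py; python3 - <<'E'
from h import *
s,im,W,R=wristcloud("w6")
E
python3 held.py w6
```

```text
t 7.68 dock xy mm -190.3 -7.5 z 131.5 tool y yaw -14.76 toolz [-2.e-04 -8.e-04 -1.e+00] force dock 0.2 0.1 -1.9 tau [0.02 0.07 0.  ] open 15.8 jv 0.004
bench [-4.000000e-04  6.000000e-04  1.318432e+02] plate [2.00000e-03 2.40000e-03 2.20099e+01] rel pitch(front down +) deg 0.1 roll 0.14
lat at post -0.47 yaw rel -0.24 sd 0.11
[-0.6 -0.4 -0.7 -0.7 -0.5 -0.6 -0.8 -0.7 -0.6 -0.6 -0.6 -0.7 -0.6 -0.6
 -0.8 -0.6 -0.8 -0.6 -0.6 -0.6 -0.7 -0.9 -1.  -0.8 -1.  -1.  -1.  -1.
 -0.9 -1.  -1.  -0.6 -1. ]
```

Call:
{"api": "move_arm", "payload": {"increments": [{"dp":[4,0,10],"rot":[0,0,0],"grip":255},{"dp":[8,0,30],"rot":[0,0,0],"grip":255},{"dp":[8,0,50],"rot":[0,0,0],"grip":255},{"dp":[8,0,70],"rot":[0,0,0],"grip":255},{"dp":[8,0,82],"rot":[0,0,0],"grip":255},{"dp":[8,0,90],"rot":[0,0,0],"grip":255},{"dp":[8,0,90],"rot":[0,0,0],"grip":255},{"dp":[8,0,90],"rot":[0,0,0],"grip":255},{"dp":[8,0,90],"rot":[0,0,0],"grip":255}]}}

```text
t: 8.48
eef_pos: [0.4377, 0.1876, 0.0422]
tcp_rot: [0.0, 0.791, 0.611, 0.001]
force: [0.8, -0.4, -2.1]
opening: 0.0155
grip_force: 39.9
```

```bash
python3 pose.py; cat > al.py <<'E'
from h import *
import sys
a=np.radians(-14.9); O=np.array([.6214,.1362]); e=np.array([np.cos(a),np.sin(a)]); f=np.array([-e[1],e[0]])
for n in("scene","side"):
    im=env.get_image(n); cv2.imwrite(f"pics/{n}{sys.argv[1]}.png",im["pixels"]); W=world(im); p=W.reshape(-1,3); x=(p[:,:2]-O)@e*1000; y=(p[:,:2]-O)@f*1000; z=p[:,2]*1000
    def mid(lo,hi,cond):
        X=[];Y=[]
        for b in range(lo,hi,4):
            s=y[cond&(x>b)&(x<b+4)]
            if len(s)>6: X.append(b+2);Y.append((np.percentile(s,3)+np.percentile(s,97))/2)
        return (np.polyfit(X,Y,1),len(X)) if len(X)>2 else None
    def med(lo,hi,cond):
        X=[];Y=[]
        for b in range(lo,hi,4):
            s=y[cond&(x>b)&(x<b+4)]
            if len(s)>4: X.append(b+2);Y.append(np.median(s))
        return np.polyfit(X,Y,1) if len(X)>2 else None
    print(n,"walls L/R",med(8,70,(z>19)&(z<30)&(y>48)&(y<62)),med(8,70,(z>19)&(z<30)&(y<-48)&(y>-62)))
    fx=float(sys.argv[2]) # post x
    print("  wide plate mid",mid(int(fx+84),int(fx+146),(z>12)&(z<26)&(abs(y)<65)),"front",np.percentile(x[(z>15)&(z<22)&(abs(y)<40)&(x<fx+170)&(x>fx+120)],98))
E
python3 al.py 1 -190
```

```text
t 8.48 dock xy mm -190.8 2.4 z 42.2 tool y yaw -14.61 toolz [ 1.e-03  5.e-04 -1.e+00] force dock 0.9 -0.2 -2.1 tau [-0.02  0.12  0.05] open 15.5 jv 0.012
scene walls L/R [-3.39215549e-03  5.32035734e+01] [ -0.0578808  -55.67893833]
  wide plate mid (array([ 0.00223316, -1.08104547]), 16) front -39.159805898917575
side walls L/R [1.93945091e-02 5.31804201e+01] [-2.25408793e-02 -5.52963025e+01]
  wide plate mid (array([0.08776973, 5.47027209]), 16) front -39.741355667807326
```

Call:
{"api": "move_arm", "payload": {"increments": [{"dp":[-1,4,0.5],"rot":[0,0,0],"grip":255},{"dp":[-1,8,0.5],"rot":[0,0,0],"grip":255},{"dp":[-1,12,0.5],"rot":[0,0,0],"grip":255},{"dp":[-1,16,0.5],"rot":[0,0,0],"grip":255},{"dp":[-1,20,0.5],"rot":[0,0,0],"grip":255},{"dp":[-1,24,0.5],"rot":[0,0,0],"grip":255},{"dp":[-1,28,0.5],"rot":[0,0,0],"grip":255},{"dp":[-1,32,0.5],"rot":[0,0,0],"grip":255},{"dp":[-1,36,0.5],"rot":[0,0,0],"grip":255},{"dp":[-1,40,0.5],"rot":[0,0,0],"grip":255},{"dp":[-1,40,0.5],"rot":[0,0,0],"grip":255},{"dp":[-1,40,0.5],"rot":[0,0,0],"grip":255}]}}

```text
t: 9.58
eef_pos: [0.4757, 0.1762, 0.0412]
tcp_rot: [-0.0, 0.791, 0.611, -0.0]
force: [0.2, -0.1, -2.7]
opening: 0.0157
grip_force: 39.9
```

```bash
python3 pose.py; python3 al.py 2 -150; python3 - <<'E'
from h import *
wristcloud("w7")
a=cv2.imread("pics/side2.png")[180:300,270:450]; b=cv2.imread("pics/scene2.png")[190:340,270:450]
cv2.imwrite("pics/c2.png",np.vstack([cv2.resize(a,(540,360)),cv2.resize(b[:80+0],(540,240))]))
E
```

```text
t 9.58 dock xy mm -151.0 1.2 z 41.2 tool y yaw -14.63 toolz [-1.e-04  0.e+00 -1.e+00] force dock 0.2 -0.0 -2.7 tau [0.05 0.12 0.02] open 15.7 jv 0.011
scene walls L/R [1.44365134e-02 5.25425177e+01] [-1.84870220e-03 -5.73542598e+01]
  wide plate mid (array([-0.038975  , -4.22562049]), 16) front 0.9116998880828622
side walls L/R [2.24835191e-02 5.27956113e+01] [ 7.86527887e-03 -5.60361299e+01]
  wide plate mid (array([0.04725778, 0.10921297]), 16) front -1.2832686844838213
```

Call:
{"api": "move_arm", "payload": {"increments": [{"dp":[0,3,0],"rot":[0,0,0],"grip":255},{"dp":[0,6,0],"rot":[0,0,0],"grip":255},{"dp":[0,9,0],"rot":[0,0,0],"grip":255},{"dp":[0,12,0],"rot":[0,0,0],"grip":255},{"dp":[0,15,0],"rot":[0,0,0],"grip":255},{"dp":[0,18,0],"rot":[0,0,0],"grip":255},{"dp":[0,20,0],"rot":[0,0,0],"grip":255},{"dp":[0,20,0],"rot":[0,0,0],"grip":255}]}}

```text
t: 10.4
eef_pos: [0.4954, 0.171, 0.0411]
tcp_rot: [0.0, 0.791, 0.611, 0.0]
force: [0.4, 0.0, -2.3]
opening: 0.0157
grip_force: 39.9
```

```bash
python3 pose.py
```

```text
t 10.4 dock xy mm -130.7 1.2 z 41.1 tool y yaw -14.64 toolz [ 1.e-04 -0.e+00 -1.e+00] force dock 0.4 0.1 -2.3 tau [-0.01  0.09  0.04] open 15.7 jv 0.013
```

Call:
{"api": "move_arm", "payload": {"increments": [{"dp":[0,3,0],"rot":[0,0,0],"grip":255},{"dp":[0,6,0],"rot":[0,0,0],"grip":255},{"dp":[0,9,0],"rot":[0,0,0],"grip":255},{"dp":[0,12,0],"rot":[0,0,0],"grip":255},{"dp":[0,15,0],"rot":[0,0,0],"grip":255},{"dp":[0,18,0],"rot":[0,0,0],"grip":255},{"dp":[0,20,0],"rot":[0,0,0],"grip":255},{"dp":[0,20,0],"rot":[0,0,0],"grip":255}]}}

```text
t: 11.07
eef_pos: [0.515, 0.166, 0.0413]
tcp_rot: [0.0, 0.791, 0.611, 0.0]
force: [0.3, -0.3, -2.4]
opening: 0.0158
grip_force: 39.9
```

```bash
python3 pose.py; python3 al.py 3 -110
```

```text
t 11.07 dock xy mm -110.5 1.4 z 41.3 tool y yaw -14.64 toolz [ 6.e-04  1.e-04 -1.e+00] force dock 0.4 -0.2 -2.4 tau [-0.    0.17 -0.01] open 15.8 jv 0.009
scene walls L/R None [-4.55717435e-02 -5.60069367e+01]
  wide plate mid (array([ 0.09114303, -1.9634631 ]), 16) front 42.49050256491977
side walls L/R [-0.06333304 58.05355239] [ 1.65620054e-02 -5.67146820e+01]
  wide plate mid (array([ 0.13280012, -9.00131207]), 16) front 44.45238087443045
```

Call:
{"api": "move_arm", "payload": {"increments": [{"dp":[0,3,0],"rot":[0,0,0],"grip":255},{"dp":[0,6,0],"rot":[0,0,0],"grip":255},{"dp":[0,9,0],"rot":[0,0,0],"grip":255},{"dp":[0,12,0],"rot":[0,0,0],"grip":255},{"dp":[0,15,0],"rot":[0,0,0],"grip":255},{"dp":[0,18,0],"rot":[0,0,0],"grip":255},{"dp":[0,20,0],"rot":[0,0,0],"grip":255},{"dp":[0,20,0],"rot":[0,0,0],"grip":255}]}}

```text
t: 11.83
eef_pos: [0.5343, 0.1609, 0.0412]
tcp_rot: [0.0, 0.791, 0.611, 0.0]
force: [0.7, -0.5, -3.8]
opening: 0.0158
grip_force: 39.9
```

```bash
python3 pose.py; python3 - <<'E'
from h import *
wristcloud("w8")
E
```

```text
t 11.83 dock xy mm -90.5 1.5 z 41.2 tool y yaw -14.64 toolz [ 5.e-04  0.e+00 -1.e+00] force dock 0.8 -0.3 -3.8 tau [-0.01  0.09  0.03] open 15.8 jv 0.011
```

View pics/w8.png

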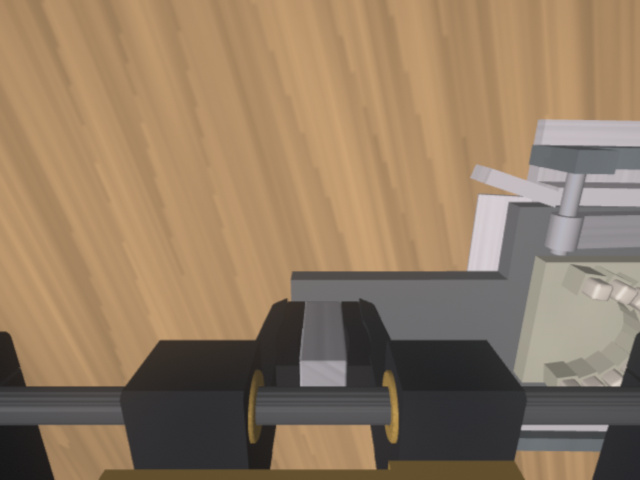

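The wrist view shows the carrier's wide plate inside the bay. Its left edge (row 204) is just clear of the left wall, and the catch pivot at (565,225) is over the plate. The extra vertical force fits the catch riding on the plate.

Call:
{"api": "move_arm", "payload": {"increments": [{"dp":[0,3,0],"rot":[0,0,0],"grip":255},{"dp":[0,6,0],"rot":[0,0,0],"grip":255},{"dp":[0,9,0],"rot":[0,0,0],"grip":255},{"dp":[0,12,0],"rot":[0,0,0],"grip":255},{"dp":[0,15,0],"rot":[0,0,0],"grip":255},{"dp":[0,18,0],"rot":[0,0,0],"grip":255},{"dp":[0,20,0],"rot":[0,0,0],"grip":255},{"dp":[0,20,0],"rot":[0,0,0],"grip":255}]}}

```text
t: 12.55
eef_pos: [0.5537, 0.1559, 0.0412]
tcp_rot: [0.0, 0.791, 0.611, 0.0]
force: [-0.2, -0.3, -2.9]
opening: 0.0155
grip_force: 39.9
```

```bash
python3 pose.py; python3 al.py 4 -70
```

```text
t 12.55 dock xy mm -70.5 1.6 z 41.2 tool y yaw -14.64 toolz [ 6.e-04  1.e-04 -1.e+00] force dock -0.1 -0.3 -2.9 tau [ 0.06  0.14 -0.06] open 15.5 jv 0.009
scene walls L/R [3.11612105e-02 5.16189515e+01] [ 6.74803106e-03 -5.69133855e+01]
  wide plate mid (array([-0.00283325,  0.0112369 ]), 16) front 80.38248450288721
side walls L/R [-0.1209814  60.77209628] [-2.00965257e-02 -5.48438587e+01]
  wide plate mid (array([  0.20730596, -13.78834663]), 16) front 80.51582236598622
```

Call:
{"api": "move_arm", "payload": {"increments": [{"dp":[0,3,0],"rot":[0,0,0],"grip":255},{"dp":[0,6,0],"rot":[0,0,0],"grip":255},{"dp":[0,9,0],"rot":[0,0,0],"grip":255},{"dp":[0,12,0],"rot":[0,0,0],"grip":255},{"dp":[0,15,0],"rot":[0,0,0],"grip":255},{"dp":[0,18,0],"rot":[0,0,0],"grip":255},{"dp":[0,20,0],"rot":[0,0,0],"grip":255},{"dp":[0,20,0],"rot":[0,0,0],"grip":255}]}}

```text
t: 13.32
eef_pos: [0.573, 0.1508, 0.0412]
tcp_rot: [0.0, 0.791, 0.611, 0.0]
force: [0.5, 0.3, -2.3]
opening: 0.0158
grip_force: 39.9
```

```bash
python3 pose.py
```

```text
t 13.32 dock xy mm -50.5 1.7 z 41.2 tool y yaw -14.64 toolz [ 6.e-04  1.e-04 -1.e+00] force dock 0.4 0.4 -2.3 tau [0.03 0.16 0.01] open 15.8 jv 0.01
```

Call:
{"api": "move_arm", "payload": {"increments": [{"dp":[0,2,0.5],"rot":[0,0,0],"grip":255},{"dp":[0,4,1],"rot":[0,0,0],"grip":255},{"dp":[0,6,1],"rot":[0,0,0],"grip":255},{"dp":[0,8,1],"rot":[0,0,0],"grip":255},{"dp":[0,8,1],"rot":[0,0,0],"grip":255},{"dp":[0,8,1],"rot":[0,0,0],"grip":255}]}}

```text
t: 13.82
eef_pos: [0.5805, 0.1489, 0.0402]
tcp_rot: [0.0, 0.791, 0.611, 0.0]
force: [0.5, -0.2, -3.3]
opening: 0.0159
grip_force: 39.9
```

```bash
python3 pose.py
```

```text
t 13.82 dock xy mm -42.8 1.8 z 40.2 tool y yaw -14.63 toolz [ 5.e-04  1.e-04 -1.e+00] force dock 0.6 -0.1 -3.3 tau [ 0.05  0.07 -0.03] open 15.9 jv 0.004
```

Call:
{"api": "move_arm", "payload": {"increments": [{"dp":[0,1,0],"rot":[0,0,0],"grip":255},{"dp":[0,2,0],"rot":[0,0,0],"grip":255},{"dp":[0,3,0],"rot":[0,0,0],"grip":255},{"dp":[0,3,0],"rot":[0,0,0],"grip":255},{"dp":[0,3,0],"rot":[0,0,0],"grip":255}]}}

```text
t: 14.23
eef_pos: [0.5831, 0.1482, 0.0402]
tcp_rot: [0.0, 0.791, 0.611, 0.0]
force: [0.5, 0.8, -3.3]
opening: 0.0161
grip_force: 39.9
```

```bash
python3 pose.py
```

```text
t 14.23 dock xy mm -40.1 1.8 z 40.2 tool y yaw -14.61 toolz [ 2.e-04  0.e+00 -1.e+00] force dock 0.3 0.9 -3.3 tau [ 0.02  0.14 -0.01] open 16.1 jv 0.002
```

Still no stop contact. I'll lower a touch more to the floor and feel forward.

Call:
{"api": "move_arm", "payload": {"increments": [{"dp":[0,1,0.5],"rot":[0,0,0],"grip":255},{"dp":[0,2,0.8],"rot":[0,0,0],"grip":255},{"dp":[0,3,0.8],"rot":[0,0,0],"grip":255},{"dp":[0,3,0.8],"rot":[0,0,0],"grip":255},{"dp":[0,3,0.8],"rot":[0,0,0],"grip":255}]}}

```text
t: 14.65
eef_pos: [0.5853, 0.148, 0.0397]
tcp_rot: [-0.0, 0.791, 0.612, -0.0]
force: [-6.3, 0.5, 5.0]
opening: 0.0156
grip_force: 39.9
```

```bash
python3 pose.py
```

```text
t 14.65 dock xy mm -38.0 2.1 z 39.7 tool y yaw -14.59 toolz [-1.1e-03  1.0e-04 -1.0e+00] force dock -6.2 -1.2 5.0 tau [0.03 0.91 0.03] open 15.6 jv 0.002
```

Call:
{"api": "move_arm", "payload": {"increments": [{"dp":[0,1,0],"rot":[0,0,0],"grip":255},{"dp":[0,2,0],"rot":[0,0,0],"grip":255},{"dp":[0,2,0],"rot":[0,0,0],"grip":255},{"dp":[0,2,0],"rot":[0,0,0],"grip":255}]}}

```text
t: 14.98
eef_pos: [0.5861, 0.1478, 0.0397]
tcp_rot: [-0.001, 0.791, 0.612, -0.001]
force: [-9.6, 0.7, 7.9]
opening: 0.0158
grip_force: 39.9
```

```bash
python3 pose.py
```

```text
t 14.98 dock xy mm -37.1 2.1 z 39.7 tool y yaw -14.57 toolz [-0.003  0.    -1.   ] force dock -9.4 -1.8 7.9 tau [ 0.13  1.45 -0.07] open 15.8 jv 0.002
```

Call:
{"api": "move_arm", "payload": {"increments": [{"dp":[0,0,-0.5],"rot":[0,0,0],"grip":255},{"dp":[0,0,-0.8],"rot":[0,0,0],"grip":255},{"dp":[0,0,-0.8],"rot":[0,0,0],"grip":255},{"dp":[0,0,-0.8],"rot":[0,0,0],"grip":255}]}}

```text
t: 15.32
eef_pos: [0.5863, 0.1475, 0.0398]
tcp_rot: [-0.001, 0.791, 0.612, -0.001]
force: [-5.3, 1.2, 0.2]
opening: 0.0156
grip_force: 39.9
```

```bash
python3 pose.py; python3 - <<'E'
from h import *
wristcloud("w9")
E
python3 held.py w9|head -2
```

```text
t 15.32 dock xy mm -36.8 1.9 z 39.8 tool y yaw -14.57 toolz [-2.6e-03  1.0e-04 -1.0e+00] force dock -5.4 -0.2 0.2 tau [ 0.23  0.96 -0.06] open 15.6 jv 0.003
bench [-2.00000e-04 -2.00000e-03  4.00918e+01] plate [-1.00000e-04 -2.40000e-03  2.21047e+01] rel pitch(front down +) deg -0.02 roll 0.0
lat at post 58.26 yaw rel -26.3 sd 7.55
```

Call:
{"api": "move_arm", "payload": {"increments": [{"dp":[0,1,0],"rot":[0,0,0],"grip":255},{"dp":[0,2,0],"rot":[0,0,0],"grip":255},{"dp":[0,3,0],"rot":[0,0,0],"grip":255},{"dp":[0,3,0],"rot":[0,0,0],"grip":255},{"dp":[0,3,0],"rot":[0,0,0],"grip":255}]}}

```text
t: 15.78
eef_pos: [0.5882, 0.1472, 0.0397]
tcp_rot: [-0.001, 0.791, 0.612, -0.002]
force: [-9.2, 1.5, 3.4]
opening: 0.0157
grip_force: 39.9
```

```bash
python3 pose.py
```

```text
t 15.78 dock xy mm -35.0 2.1 z 39.7 tool y yaw -14.55 toolz [-4.6e-03  1.0e-04 -1.0e+00] force dock -9.2 -0.9 3.4 tau [ 0.29  1.47 -0.13] open 15.7 jv 0.001
```

Call:
{"api": "move_arm", "payload": {"increments": [{"dp":[0,1,-0.5],"rot":[0,0,0],"grip":255},{"dp":[0,2,-0.5],"rot":[0,0,0],"grip":255},{"dp":[0,2,-0.5],"rot":[0,0,0],"grip":255},{"dp":[0,2,-0.5],"rot":[0,0,0],"grip":255}]}}

```text
t: 16.12
eef_pos: [0.5897, 0.1468, 0.0399]
tcp_rot: [-0.002, 0.791, 0.612, -0.002]
force: [-8.6, 1.6, 1.1]
opening: 0.0158
grip_force: 39.9
```

```bash
cat > catch.py <<'E'
from h import *
import sys
a=np.radians(-14.9); O=np.array([.6214,.1362]); e=np.array([np.cos(a),np.sin(a)]); f=np.array([-e[1],e[0]])
for n in("scene","side"):
    im=env.get_image(n); cv2.imwrite(f"pics/{n}{sys.argv[1]}.png",im["pixels"]); p=world(im).reshape(-1,3); x=(p[:,:2]-O)@e*1000; y=(p[:,:2]-O)@f*1000; z=p[:,2]*1000
    print(n,[(b,np.percentile(s,50).round(1),len(s)) for b in range(10,56,5) for s in [z[(abs(y-41)<4)&(abs(x-b)<2.5)&(z>5)]] if len(s)>3])
E
python3 pose.py; python3 catch.py 5
```

```text
t 16.12 dock xy mm -33.4 2.1 z 39.9 tool y yaw -14.54 toolz [-5.4e-03  1.0e-04 -1.0e+00] force dock -8.8 -0.6 1.1 tau [ 0.36  1.51 -0.05] open 15.8 jv 0.002
scene [(25, np.float64(26.7), 6), (30, np.float64(26.7), 7), (35, np.float64(26.1), 5), (40, np.float64(24.7), 5), (50, np.float64(21.0), 10)]
side [(15, np.float64(10.5), 5), (20, np.float64(11.4), 4), (25, np.float64(14.2), 8), (30, np.float64(19.4), 6), (35, np.float64(22.4), 5), (40, np.float64(15.1), 10), (45, np.float64(17.3), 11), (50, np.float64(12.5), 4)]
```

Call:
{"api": "move_arm", "payload": {"increments": [{"dp":[0,1,0],"rot":[0,0,0],"grip":255},{"dp":[0,1.5,0],"rot":[0,0,0],"grip":255},{"dp":[0,1.5,0],"rot":[0,0,0],"grip":255},{"dp":[0,1.5,0],"rot":[0,0,0],"grip":255}]}}

```text
t: 16.55
eef_pos: [0.5904, 0.1466, 0.0398]
tcp_rot: [-0.002, 0.791, 0.612, -0.003]
force: [-11.7, 2.8, 3.1]
opening: 0.0155
grip_force: 39.9
```

```bash
python3 pose.py; python3 catch.py 6
```

```text
t 16.55 dock xy mm -32.6 2.1 z 39.8 tool y yaw -14.52 toolz [-0.0066  0.     -1.    ] force dock -12.0 -0.3 3.1 tau [ 0.41  1.83 -0.1 ] open 15.5 jv 0.003
scene [(25, np.float64(25.5), 5), (30, np.float64(27.8), 5), (35, np.float64(26.6), 6), (45, np.float64(24.7), 4), (50, np.float64(22.5), 4)]
side [(15, np.float64(8.8), 6), (20, np.float64(10.2), 8), (25, np.float64(15.1), 8), (30, np.float64(9.0), 7), (35, np.float64(19.3), 9), (40, np.float64(10.0), 8), (45, np.float64(14.0), 7), (50, np.float64(19.5), 6)]
```

Call:
{"api": "move_arm", "payload": {"increments": [{"dp":[0,0,-0.3],"rot":[-0.003,0,0],"grip":255},{"dp":[0,0.5,-0.3],"rot":[-0.006,0,0],"grip":255},{"dp":[0,1,-0.3],"rot":[-0.006,0,0],"grip":255},{"dp":[0,1,-0.3],"rot":[-0.006,0,0],"grip":255}]}}

```text
t: 16.98
eef_pos: [0.591, 0.1463, 0.0398]
tcp_rot: [0.0, 0.791, 0.612, -0.001]
force: [-9.7, 2.2, 1.1]
opening: 0.0155
grip_force: 39.9
```

```bash
python3 pose.py; python3 catch.py 7; python3 - <<'E'
from h import *
wristcloud("w10")
a=cv2.imread("pics/side7.png")[190:280,330:440]; b=cv2.imread("pics/scene7.png")[225:315,325:435]; c=cv2.imread("pics/w10.png")[100:300,400:640]
cv2.imwrite("pics/c7.png",np.vstack([np.hstack([cv2.resize(a,(400,300)),cv2.resize(b,(400,300))]),np.hstack([cv2.resize(c,(400,300)),np.zeros((300,400,3),np.uint8)])]))
E
```

```text
t 16.98 dock xy mm -31.9 1.9 z 39.8 tool y yaw -14.52 toolz [-0.0016 -0.0016 -1.    ] force dock -9.9 -0.3 1.1 tau [ 0.5   1.98 -0.12] open 15.5 jv 0.002
scene [(30, np.float64(24.2), 7), (35, np.float64(24.7), 6), (40, np.float64(24.1), 6), (45, np.float64(25.5), 4), (50, np.float64(22.9), 9)]
side [(15, np.float64(10.5), 7), (20, np.float64(8.7), 7), (25, np.float64(7.6), 4), (30, np.float64(20.2), 7), (35, np.float64(15.0), 6), (40, np.float64(19.3), 11), (45, np.float64(19.9), 10), (50, np.float64(15.6), 9)]
```

View pics/c7.png

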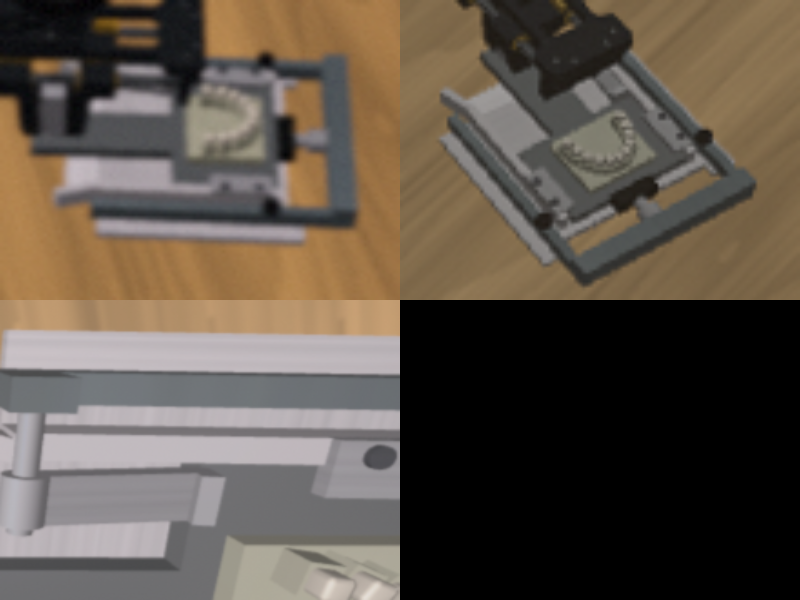

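The wrist crop (bottom left) shows the catch arm lying on the plate. Its toe end at about (222,500) is still beyond the left shoulder line at about (182,500), so it hasn't dropped. I'll measure the overlap.

```bash
cat > toe.py <<'E'
from h import *
import sys
d=np.load(f"pics/{sys.argv[1]}.npz"); T=(d["W"]-d["p"])@d["R"]*1000   # tool: x left, y forward, z down
H=40-T[...,2]-8  # height above floor approx
x,y=T[...,0],T[...,1]
for lo in range(60,96,2):
    s=H[(y>=lo)&(y<lo+2)&(abs(x-41)<4)]
    if len(s)>5: print(lo+1,np.percentile(s,[5,50,95]).round(1),len(s))
pl=(H>7)&(H<13)&(abs(x-27)<6)&(y>60); print("shoulder y (x 21-33)",np.percentile(y[pl],.5).round(1))
E
python3 toe.py w10
```

```text
61 [17.9 19.2 20.2] 103
63 [ 0.4 18.9 19.9] 97
65 [ 0.6 18.5 19.2] 104
67 [17.4 18.2 19. ] 99
69 [13.4 18.  19. ] 97
71 [ 0.  17.5 18.3] 93
73 [14.  17.2 18.1] 99
75 [16.1 17.7 21. ] 181
77 [16.5 20.6 21.6] 128
79 [19.4 20.7 21.7] 104
81 [19.4 20.5 21.2] 25
87 [ 9.3 10.3 11.1] 63
89 [ 9.2 10.  10.8] 94
91 [ 9.  10.1 11.4] 94
93 [ 9.3 10.3 11. ] 84
95 [ 9.1 10.  11.1] 95
shoulder y (x 21-33) 79.6
```

Call:
{"api": "move_arm", "payload": {"increments": [{"dp":[0,0.5,-0.2],"rot":[0,0,0],"grip":255},{"dp":[0,1,-0.2],"rot":[0,0,0],"grip":255},{"dp":[0,1.5,-0.2],"rot":[0,0,0],"grip":255},{"dp":[0,1.5,-0.2],"rot":[0,0,0],"grip":255}]}}

```text
t: 17.47
eef_pos: [0.592, 0.146, 0.0398]
tcp_rot: [-0.0, 0.791, 0.612, -0.001]
force: [-12.0, 2.2, 1.2]
opening: 0.0155
grip_force: 39.9
```

```bash
python3 pose.py;  python3 - <<'E'
from h import *
wristcloud("w11")
E
python3 toe.py w11 | tail -14
```

```text
t 17.47 dock xy mm -30.9 1.9 z 39.8 tool y yaw -14.52 toolz [-0.0025 -0.0016 -1.    ] force dock -12.2 -1.0 1.2 tau [ 0.56  2.2  -0.14] open 15.5 jv 0.001
67 [16.8 18.  19. ] 104
69 [ 0.9 17.7 18.5] 86
71 [ 0.3 17.3 18.1] 100
73 [15.9 17.  20.5] 105
75 [16.1 19.6 21. ] 191
77 [19.3 20.5 21.7] 109
79 [19.4 20.6 21.5] 73
85 [ 9.6 10.5 11.2] 31
87 [ 9.2 10.2 10.9] 91
89 [ 9.  10.1 11. ] 95
91 [ 9.4 10.2 11.1] 91
93 [ 9.1 10.  10.8] 83
95 [ 9.2 10.1 11.2] 97
shoulder y (x 21-33) 79.8
```

Call:
{"api": "move_arm", "payload": {"increments": [{"dp":[0,0.4,-0.2],"rot":[0,0,0],"grip":255},{"dp":[0,0.8,-0.2],"rot":[0,0,0],"grip":255},{"dp":[0,0.8,-0.2],"rot":[0,0,0],"grip":255}]}}

```text
t: 17.77
eef_pos: [0.5926, 0.1459, 0.04]
tcp_rot: [-0.0, 0.791, 0.612, -0.002]
force: [-11.7, 3.6, 0.6]
opening: 0.0157
grip_force: 39.9
```

```bash
python3 pose.py;  python3 - <<'E'
from h import *
wristcloud("w12")
E
python3 toe.py w12 | tail -14
```

```text
t 17.77 dock xy mm -30.3 2.0 z 40.0 tool y yaw -14.52 toolz [-0.0029 -0.0015 -1.    ] force dock -12.2 0.4 0.6 tau [ 0.64  2.33 -0.1 ] open 15.7 jv 0.002
67 [ 0.3 17.7 18.7] 101
69 [ 3.7 17.5 18.2] 105
71 [16.  17.1 17.9] 84
73 [15.7 17.2 20.8] 131
75 [15.8 19.6 21. ] 169
77 [19.5 20.4 21.3] 105
79 [18.9 20.3 20.8] 42
85 [ 9.2 10.1 11.2] 64
87 [ 9.3 10.1 11. ] 91
89 [ 9.2 10.  11. ] 91
91 [ 9.  10.1 11. ] 85
93 [ 8.9 10.2 11. ] 95
95 [ 9.1 10.2 11.2] 91
shoulder y (x 21-33) 79.7
```

Call:
{"api": "move_arm", "payload": {"increments": [{"dp":[0,0.3,0],"rot":[0,0,0],"grip":255},{"dp":[0,0.6,0],"rot":[0,0,0],"grip":255},{"dp":[0,0.6,0],"rot":[0,0,0],"grip":255}]}}

```text
t: 18.07
eef_pos: [0.5931, 0.1459, 0.04]
tcp_rot: [-0.0, 0.791, 0.612, -0.002]
force: [-12.6, 2.9, 2.1]
opening: 0.0156
grip_force: 39.9
```

```bash
python3 pose.py;  python3 - <<'E'
from h import *
wristcloud("w13")
E
python3 toe.py w13 | tail -14
```

```text
t 18.07 dock xy mm -29.9 2.1 z 40.0 tool y yaw -14.51 toolz [-0.0031 -0.0015 -1.    ] force dock -12.9 -0.4 2.1 tau [ 0.65  2.38 -0.15] open 15.6 jv 0.001
71 [10.  11.1 11.8] 75
73 [ 9.8 12.9 14.8] 167
75 [13.1 13.8 14.9] 91
77 [12.9 13.9 14.7] 89
79 [10.2 10.6 11. ] 8
81 [ 9. 10. 11.] 93
83 [ 9.2 10.1 11.1] 93
85 [ 9.2 10.1 11. ] 93
87 [ 9.2 10.2 11. ] 85
89 [ 9.  10.  11.2] 101
91 [ 9.2 10.1 11.1] 84
93 [ 9.2 10.1 11. ] 94
95 [ 9.2 10.2 11.1] 91
shoulder y (x 21-33) 79.7
```

The catch has dropped: its tip went from 20.5 to 13.9 mm, behind the shoulder. Now I'll ease back.

Call:
{"api": "move_arm", "payload": {"increments": [{"dp":[0,-1,0],"rot":[0,0,0],"grip":255},{"dp":[0,-2,0],"rot":[0,0,0],"grip":255},{"dp":[0,-3,0],"rot":[0,0,0],"grip":255},{"dp":[0,-3,0],"rot":[0,0,0],"grip":255},{"dp":[0,-3,0],"rot":[0,0,0],"grip":255}]}}

```text
t: 18.53
eef_pos: [0.5916, 0.1462, 0.0402]
tcp_rot: [0.0, 0.791, 0.612, -0.001]
force: [-8.1, 4.3, -2.4]
opening: 0.0159
grip_force: 39.9
```

```bash
python3 pose.py
```

```text
t 18.53 dock xy mm -31.4 2.0 z 40.2 tool y yaw -14.54 toolz [-5.0e-04 -1.3e-03 -1.0e+00] force dock -8.9 2.1 -2.4 tau [ 0.63  1.8  -0.08] open 15.9 jv 0.003
```

Call:
{"api": "move_arm", "payload": {"increments": [{"dp":[0,-1,0.2],"rot":[0,0,0],"grip":255},{"dp":[0,-2,0.4],"rot":[0.003,0,0],"grip":255},{"dp":[0,-2,0.4],"rot":[0.003,0,0],"grip":255},{"dp":[0,-2,0.4],"rot":[0.003,0,0],"grip":255}]}}

```text
t: 18.87
eef_pos: [0.5907, 0.1465, 0.0401]
tcp_rot: [-0.0, 0.791, 0.612, -0.001]
force: [-6.3, 2.6, -1.0]
opening: 0.0158
grip_force: 39.9
```

```bash
python3 pose.py;  python3 - <<'E'
from h import *
wristcloud("w14")
E
python3 toe.py w14 | tail -14
```

```text
t 18.87 dock xy mm -32.4 2.1 z 40.1 tool y yaw -14.56 toolz [-1.5e-03 -4.0e-04 -1.0e+00] force dock -6.8 0.9 -1.0 tau [ 0.46  1.37 -0.15] open 15.8 jv 0.002
71 [10.7 11.6 12.5] 81
73 [10.1 10.8 11.7] 75
75 [ 9.9 11.9 14.2] 171
77 [12.8 13.7 14.6] 97
79 [12.8 13.7 14.4] 90
81 [11.8 13.3 13.6] 11
83 [ 9.2  9.9 11. ] 76
85 [ 8.8  9.7 10.6] 90
87 [ 9.   9.9 11. ] 92
89 [ 9.   9.8 10.8] 93
91 [ 8.8 10.1 11.1] 88
93 [ 8.8  9.8 10.7] 91
95 [ 9.1  9.9 10.8] 91
shoulder y (x 21-33) 79.6
```

Call:
{"api": "move_arm", "payload": {"increments": [{"dp":[0,-1,0],"rot":[0,0,0],"grip":255},{"dp":[0,-2,0],"rot":[0,0,0],"grip":255},{"dp":[0,-2,0],"rot":[0,0,0],"grip":255},{"dp":[0,-2,0],"rot":[0,0,0],"grip":255}]}}

```text
t: 19.25
eef_pos: [0.5907, 0.1465, 0.0406]
tcp_rot: [0.001, 0.791, 0.612, 0.001]
force: [-1.6, 3.4, -5.4]
opening: 0.0156
grip_force: 39.8
```

```bash
python3 pose.py;  python3 - <<'E'
from h import *
wristcloud("w15")
E
python3 toe.py w15 | tail -14
```

```text
t 19.25 dock xy mm -32.3 2.1 z 40.6 tool y yaw -14.6 toolz [ 2.e-03 -3.e-04 -1.e+00] force dock -2.4 2.8 -5.4 tau [ 0.67  0.82 -0.08] open 15.6 jv 0.004
71 [10.2 11.  11.9] 75
73 [ 9.4 10.3 11.3] 81
75 [ 9.3 11.6 13.8] 161
77 [12.2 13.1 14. ] 95
79 [12.2 13.1 13.9] 99
81 [10.1 12.2 12.8] 6
83 [ 8.5  9.5 10.4] 83
85 [ 8.4  9.3 10.1] 84
87 [ 8.3  9.3 10.1] 95
89 [ 8.2  9.2 10.1] 85
91 [ 8.4  9.2 10.1] 90
93 [ 8.3  9.2 10.1] 90
95 [ 8.3  9.2 10.1] 88
shoulder y (x 21-33) 79.5
```

Call:
{"api": "move_arm", "payload": {"increments": [{"dp":[0.4,0,0.4],"rot":[0,0,0],"grip":255},{"dp":[0.6,-0.5,0.8],"rot":[0,0,0],"grip":255},{"dp":[0.6,-0.5,0.8],"rot":[0,0,0],"grip":255},{"dp":[0.6,-0.5,0.8],"rot":[0,0,0],"grip":255}], "squeeze": 15}}

```text
t: 19.63
eef_pos: [0.5906, 0.1469, 0.0403]
tcp_rot: [0.001, 0.791, 0.611, 0.001]
force: [-4.3, 1.2, -0.8]
opening: 0.0159
grip_force: 15.1
```

```bash
python3 pose.py
```

```text
t 19.63 dock xy mm -32.5 2.4 z 40.3 tool y yaw -14.61 toolz [ 2.6e-03 -9.0e-04 -1.0e+00] force dock -4.5 0.0 -0.8 tau [ 0.37  1.05 -0.09] open 15.9 jv 0.001
```

Call:
{"api": "move_arm", "payload": {"increments": [{"dp":[0,-0.8,0],"rot":[0,0,0],"grip":255},{"dp":[0,-1.5,0.2],"rot":[0,0,0],"grip":255},{"dp":[0,-1.5,0.2],"rot":[0,0,0],"grip":255},{"dp":[0,-1.5,0.2],"rot":[0,0,0],"grip":255}]}}

```text
t: 19.97
eef_pos: [0.5905, 0.147, 0.0403]
tcp_rot: [0.002, 0.791, 0.611, 0.002]
force: [0.7, 1.7, -2.9]
opening: 0.0161
grip_force: 15.1
```

```bash
python3 pose.py
```

```text
t 19.97 dock xy mm -32.7 2.5 z 40.3 tool y yaw -14.63 toolz [ 4.9e-03 -6.0e-04 -1.0e+00] force dock 0.3 1.9 -2.9 tau [ 0.28  0.06 -0.03] open 16.1 jv 0.002
```

The carrier rests on the catch, with about zero push left on the tool. I'll open partway, then rise.

Call:
{"api": "move_arm", "payload": {"increments": [{"dp":[0,0,0],"rot":[0,0,0],"grip":195},{"dp":[0,0,0],"rot":[0,0,0],"grip":180},{"dp":[0,0,0],"rot":[0,0,0],"grip":150},{"dp":[0,0,0],"rot":[0,0,0],"grip":130},{"dp":[0,0,0],"rot":[0,0,0],"grip":130},{"dp":[0,0,0],"rot":[0,0,0],"grip":130},{"dp":[0,0,0],"rot":[0,0,0],"grip":130},{"dp":[0,0,0],"rot":[0,0,0],"grip":130}]}}

```text
t: 20.63
eef_pos: [0.5894, 0.1472, 0.04]
tcp_rot: [0.001, 0.791, 0.611, 0.001]
force: [0.8, 0.1, -0.3]
opening: 0.043
grip_force: 0.0
```

```bash
python3 pose.py; python3 - <<'E'
from h import *
wristcloud("w16")
E
python3 toe.py w16 | tail -14
```

```text
t 20.63 dock xy mm -33.8 2.4 z 40.0 tool y yaw -14.61 toolz [ 2.9e-03 -8.0e-04 -1.0e+00] force dock 0.8 0.3 -0.3 tau [-0.01 -0.02  0.04] open 43.0 jv 0.002
71 [10.9 11.8 12.6] 78
73 [10.3 11.2 11.9] 74
75 [ 9.6 10.5 12.8] 84
77 [ 9.4 12.8 14.3] 170
79 [12.6 13.5 14.3] 94
81 [12.3 13.2 14.1] 70
83 [ 9.7 10.  10.4] 9
85 [ 8.5  9.4 10.1] 93
87 [ 8.5  9.4 10.5] 91
89 [ 8.4  9.5 10.3] 90
91 [ 8.3  9.5 10.4] 88
93 [ 8.3  9.5 10.5] 92
95 [ 8.2  9.3 10.5] 88
shoulder y (x 21-33) 80.6
```

Call:
{"api": "move_arm", "payload": {"increments": [{"dp":[0,0,-8],"rot":[0,0,0],"grip":130},{"dp":[0,0,-20],"rot":[0,0,0],"grip":130},{"dp":[0,0,-35],"rot":[0,0,0],"grip":130},{"dp":[0,0,-55],"rot":[0,0,0],"grip":130},{"dp":[0,0,-80],"rot":[0,0,0],"grip":130},{"dp":[0,0,-110],"rot":[0,0,0],"grip":130},{"dp":[-30,0,-140],"rot":[0,0,0],"grip":130},{"dp":[-60,0,-160],"rot":[0,0,0],"grip":130},{"dp":[-60,30,-170],"rot":[0,0,0],"grip":130},{"dp":[-60,50,-170],"rot":[0,0,0],"grip":130},{"dp":[-60,50,-170],"rot":[0,0,0],"grip":130},{"dp":[-60,50,-170],"rot":[0,0,0],"grip":130}]}}

```text
t: 21.68
eef_pos: [0.6227, 0.0763, 0.2112]
tcp_rot: [0.001, 0.792, 0.611, 0.002]
force: [0.2, -0.4, -0.0]
opening: 0.0433
grip_force: 0.0
```

```bash
python3 pose.py; python3 - <<'E'
from h import *
wristcloud("w17")
E
python3 fit.py w17 "[.589,.145]" .008 -15
python3 - <<'E'
from h import *
d=np.load("pics/w17.npz"); a=np.radians(-14.9); O=np.array([.6214,.1362]); e=np.array([np.cos(a),np.sin(a)]); f=np.array([-e[1],e[0]])
W=d["W"];x=(W[...,:2]-O)@e*1000;y=(W[...,:2]-O)@f*1000;z=W[...,2]*1000
for b in range(30,62,3):
    s=z[(abs(x-b)<1.5)&(abs(y-42)<3)]
    if len(s): print(b,np.median(s).round(1),end="; ")
q=(abs(y)<16)&(x>-15)&(x<40); print("\ntail z",np.median(z[q]).round(1)); q=(abs(abs(y)-38)<4)&(x>55)&(x<68); print("wide z",np.median(z[q]).round(1))
E
```

```text
t 21.68 dock xy mm 16.6 -57.5 z 211.2 tool y yaw -14.68 toolz [ 4.1e-03 -4.0e-04 -1.0e+00] force dock 0.3 -0.3 -0.0 tau [-0.03 -0.03 -0.02] open 43.3 jv 0.042
post [0.5907 0.1475 0.0613] ((590.26953125, 147.48777770996094), (15.565982818603516, 16.308425903320312), 74.4659423828125) 537
plate z 0.0177
yaw -17.41 offset y at post 3.14 front x 150.7 tail x -15.3 res 4.64 width 100.3
30 22.4; 33 21.3; 36 20.4; 39 19.2; 42 20.1; 45 21.7; 48 18.3; 51 17.7; 54 17.7; 57 17.4; 60 17.7; 
tail z 17.7
wide z 280.3
```

View pics/w17.png

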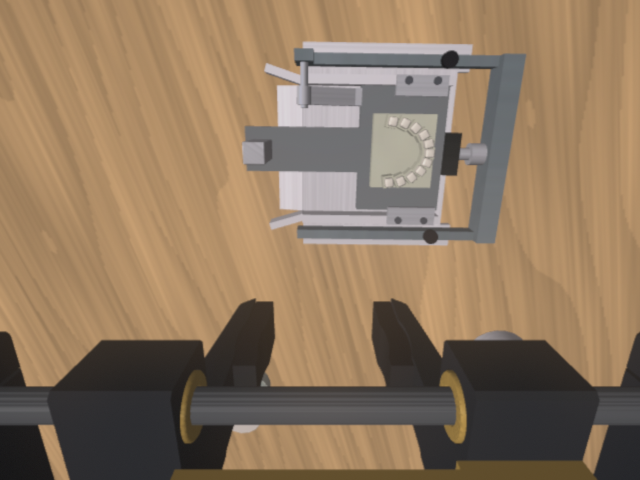

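The final view shows the carrier flat in the bay (plate top 17.7 mm). The catch toe is down against the left shoulder at (360,97), the front is on the stop at (447,152), and the gripper is clear. Handing in.

```bash
python3 -c "
from plant import env
print(env.hand_in())"
```

```text
the job is handed in; nothing more can be done
None
```

The carrier lies flat in the bay with the catch dropped behind its left shoulder, and I handed it in at about 22 s with the gripper clear. The push against the stop peaked at about 13 N, roughly the force listed for the stop's hard end.

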